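# Nip a bush blank in a bench-mounted caliper

### The arm

A 6-joint arm with a two-finger parallel gripper is mounted at the origin on a cart in front of the work surface, level with it; the furniture and walls round the work are solid. World frame = base frame: x ahead of the robot, y to its left, z up, the work surface at z = 0. Lengths are in mm, angles in degrees, forces in N, time in s.
With the tool pointing down it reaches from about 300 to 850 mm from the base axis. Payload 4.2 kg.
Tool frame: the origin (TCP) lies midway between the tips of the shut fingers; the grasp point (between the pads) lies 19 mm behind it; z points along the fingers, y is the line along which they close (so a half turn about z gives the same grasp; the last joint's range is limited). The gripper opens to 91 mm and grips with 3 to 60 N. Pads are 32 mm wide; open, the fingers measure 118 mm over their backs; the gripper's body (76 mm by 178 mm) begins 60 mm behind the grasp point.
Start: joints at [70.015, 18.312, 89.639, -0, 72.044, -1.146], TCP at [185.675, 544.213, 213.976] pointing down, gripper open.
Joint ranges: [-177.97, 177.97], [-48.28, 115.42], [12.27, 149.76], [-77.06, 257.06], [2.81, 150.46], [-146.56, 146.56]. Speed limits (degrees/s): [147.25, 147.25, 180, 180, 180, 180].

### API

Orientations are given as [roll, pitch, yaw] about the fixed x, y, z axes, in that order (R = Rz(yaw) Ry(pitch) Rx(roll)).
In Python, from workcell import state, grab_frame, camera_model, job_done gives the robot as it stands.
- The arm moves only by the shell command python3 -m pendant 'ROWS' [OPENING] [FORCE]. ROWS is a JSON object with one list for each field, all of the same length, 1 to 8, a row being the entries at one place: dx, dy, dz (the shift in a scale on which 1.0 is 200 mm), rx, ry, rz (a rotation vector in parts of the range, where 1.0 means 360 degrees); each row shifts and turns the commanded pose from where the row before left it, along the tool's axes as they then stand; what a row does not reach is not made up. A row lasts 1/10 s, in which the tool goes at most 50 mm and 8.59 degrees, less where a joint would pass 70% of its speed; a pose out of reach is approached as far as the arm can. OPENING is the finger opening in mm, set as the command begins (- or left out keeps the last). The fingers move at their own pace and stop on an object; FORCE is the grip in N (left out, the last holds). Time passes only in rows, so rows that do not move let the fingers close. It prints the time, the measured TCP pose, the force, the opening and the grip force at its end. Input that does not fit is refused with a message, and nothing moves.
- state(): the state, without advancing time (a new reading comes with each control period).
- grab_frame(name): name is "scene" or "top" or "wrist"; returns the picture (384x512x3 uint8, blue, green, red); there is no depth.
- camera_model(name): a dict with "fx", "fy", "cx", "cy" (pixels), "T" (4x4, takes a point from camera to world coordinates). Camera axes: x right, y up, looking along -z (the intrinsics and any distortion apply to the point x, -y, -z); pixel columns grow to the right and rows downward; lengths in mm; the calibration is good to about 2 mm. A picture is of the moment at which its call begins: read the wrist's pose just before it. camera_model takes no time and is no camera call; for the wrist camera it gives the pose at the moment of the call.
- job_done(): hands the job in; it is judged then, once.
The state is a dict: "time_s": time; "qpos": joint angles; "qvel": joint speeds; "effort": joint torques, N m; "ee_pos": TCP position; "ee_rot": TCP orientation; "force": force on the tool from outside, world axes, zero at the start; "torque": the same for the moment, N m; "gripper_width": finger opening in mm; "gripper_force": force on a finger pad.
Only numpy, scipy, OpenCV 4.12 (cv2) and the standard library are available. Lean on these libraries where they do the work, as an engineer would, in place of code of your own. Each camera call takes 0.05 s, during which the arm holds its last target. There are 200 camera calls.

### The job

Check the flange of a rough-turned bush blank in the caliper that is clamped flat on the plate: take, of the two alike tall blanks, the one standing nearer the caliper. Slide the caliper open, stand the blank upright on the dark steel rest between the jaws and let go of it, then close the sliding jaw gently, without cocking it, until both jaws bear on the flange with a light steady pressure for a moment, and leave it nipped there for reading. Do not disturb the other bushes or the gauge block.

Things in the scene. Friction and masses are not known exactly. Their poses are not given: they have to be found in the camera images.
- blank_a: A rough-turned plain steel bush blank standing flange down: 30 mm high, body 19 mm across above a flange 8 mm thick. The flange's diameter, somewhere from 21 to 27 mm, is what the check finds; blank_a and blank_b look alike but differ in it. About 50 g. Origin: centre of its underside, z up. Grip the body 15 mm or more above the foot, so that the fingers stay above the jaws.
- blank_b: A rough-turned plain steel bush blank standing flange down: 30 mm high, body 19 mm across above a flange 8 mm thick. The flange's diameter, somewhere from 21 to 27 mm, is what the check finds; blank_a and blank_b look alike but differ in it. About 50 g. Origin and grip as blank_a.
- wide_bush: A flanged steel bush 28 mm across and 22 mm high, not to be moved. Origin: centre of its underside.
- gauge_block: A loose steel gauge block 9 x 30 x 20 mm (20 high), off to the right, not to be moved. Origin: centre of its underside.
- caliper: Beam and fixed jaw, clamped flat on a fixed plate, jaws towards the robot. Origin: beam axis, in the fixed jaw's face, at the plate's top (10 mm over the table). y: along the beam to the fixed jaw's back; beam 16 wide, 191 mm to -y. Jaws: x -8 to -50, z 5 to 9 mm. Dark steel rest, top z 3 mm: x -47 to -13, y -1 to -65. Clamp on the fixed jaw's back: y 4 to 44, x -13 to 13, top z 19.
- sliding_jaw: Sliding jaw and black display, one piece. Origin: beam axis at the plate's top, 40 mm behind (-y) the jaw's face; axes as caliper's. Display: x -17 to 17, y -37 to 33, z 9.5 to 18 mm; frame under it: x -13 to 13, y -35 to 39, z 4 to 10; jaw from y 18 on reaches x -50. It rocks about its z in the gib, sprung at 12 N m/rad: an off-axis push, a skewed grip or a hard nip cocks it.
- carriage (a joint): Gap between the jaws' faces in m, 0 shut to 0.09 open; growing, the sliding jaw goes along the caliper's -y. Stays where left: friction 1.2 N, damping 3 N s/m.
Things that resemble listed ones, but are neither listed nor needed, are in the scene too. What is shaped like the blank_b but orange is not meant. Leave any orange look-alike of the blank_a alone.

How it is judged:
By the outcome, as a careful person would: the job done as asked, in the order asked, and still so for the second after the job is handed in, with the robot touching nothing.
It also fails if it takes over 53 s, if anything falls off the work surface, if the arm or the gripper's body presses on something with over 40 N, if the wrist force passes 120 N, or if a joint passes its speed limit or range.

## Working session

There is one attempt and no reset: what is moved stays moved. The work goes in short steps, Python scripts to look and compute and a shell command to move; the robot and the scene stay as the last step left them, time stands still between calls to the robot, and variables do not carry over. Pictures are saved under pics/ and viewed, at most 10 in all, crops included, and the job is handed in when it is done.

```bash
mkdir -p pics; ls; python3 - <<'E'
from workcell import *
import cv2
for n in ("scene","top"):
    im=grab_frame(n); cv2.imwrite(f"pics/{n}0.png",cv2.resize(im,(800,600),interpolation=cv2.INTER_CUBIC)); cv2.imwrite(f"{n}0_raw.png",im)
    m=camera_model(n); print(n,{k:(v.tolist() if hasattr(v,'tolist') else v) for k,v in m.items()})
s=state(); print(s)
E
```

```text
pics
scene {'fx': 413.9003731605245, 'fy': 413.9003731605245, 'cx': 249.23972242567783, 'cy': 189.63809609079442, 'T': [[-0.9042153974603748, 0.27389467490510294, -0.32768311225054686, 204.39870002349863], [-0.426779284595576, -0.5508613838253444, 0.7172246356965961, 679.7002269756869], [0.01593603575751817, 0.7883739232551102, 0.6149899185317437, 666.8356425495704], [0.0, 0.0, 0.0, 1.0]]}
top {'fx': 351.7529401091721, 'fy': 351.7529401091721, 'cx': 253.71835714093183, 'cy': 195.62720540449143, 'T': [[-0.0038719923952825596, 0.9914214708342908, -0.13064637325108755, 441.10224208321495], [-0.99999114078925, -0.004054508917688074, -0.001131061647728209, -27.009184336128897], [-0.0016510656878050765, 0.13064083636523457, 0.9914283866502345, 968.4098824107946], [0.0, 0.0, 0.0, 1.0]]}
{'time_s': 0.1, 'qpos': array([ 7.00163458e+01,  1.83481707e+01,  8.96981664e+01, -5.67839417e-04,
        7.20426526e+01, -1.14639178e+00]), 'qvel': array([-0.0290622 , -0.1206379 , -0.10211468, -0.00074093,  0.00317613,
        0.05628414]), 'effort': array([ 8.66061673e-04, -4.13335025e+01, -2.32508630e+01,  7.31435465e-02,
        4.21680487e-02, -4.33915397e-05]), 'ee_pos': array([185.51530597, 543.79277504, 213.21087787]), 'ee_rot': array([-1.79911017e+02, -1.24061664e-03,  1.61162912e+02]), 'force': array([ 0.67268232, -0.01788573,  0.75354446]), 'torque': array([ 0.00782192, -0.00404119,  0.01964183]), 'gripper_force': 0.0, 'gripper_width': 91.09695550513388}
```

View pics/top0.png

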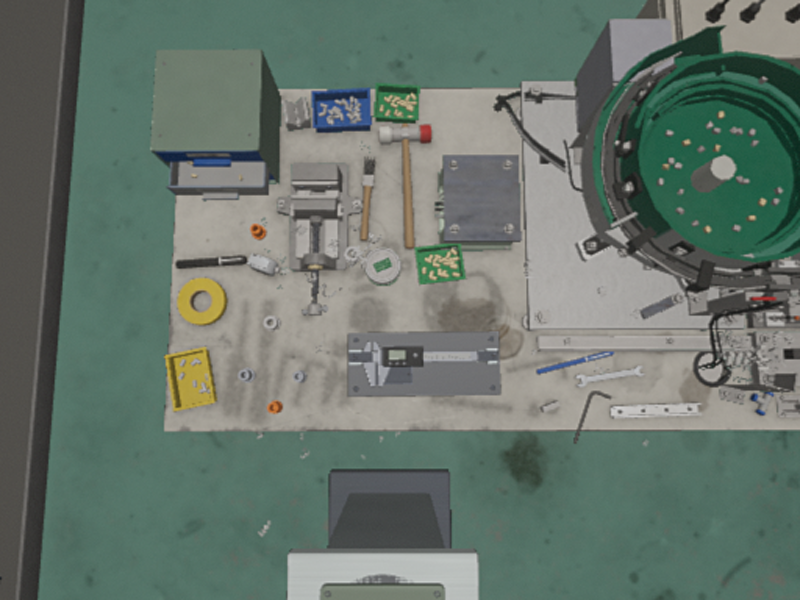

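View pics/scene0.png

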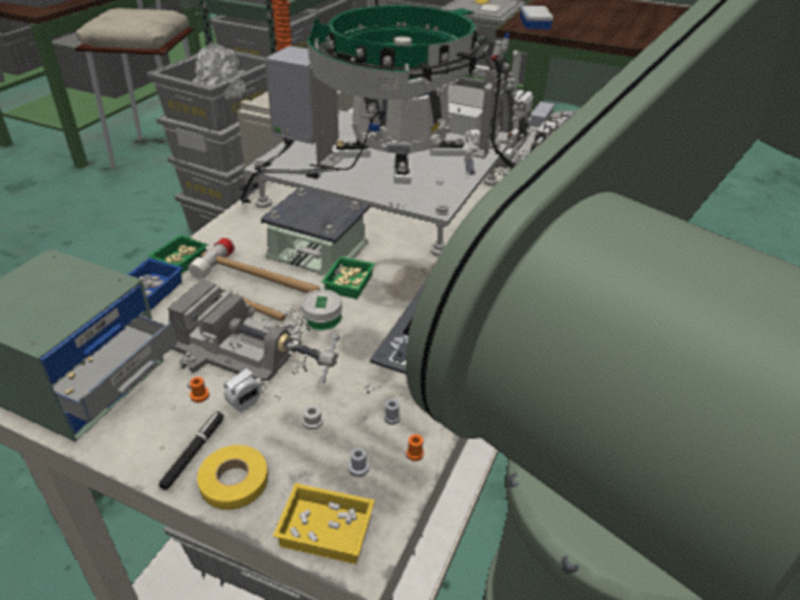

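Top view (800x600): grey blanks stand at (245,375) and (299,377), the latter nearer the caliper. The wide bush is at (271,322), orange look-alikes at (275,407) and (258,230), the caliper's fixed jaw near (370,365) and its display near (403,355).

```bash
cat > h.py <<'E'
from workcell import *
import numpy as np, cv2
def ray(m,u,v,z):
    T=np.array(m["T"]); d=T[:3,:3]@np.array([(u-m["cx"])/m["fx"],-(v-m["cy"])/m["fy"],-1.0])
    o=T[:3,3]; return (o+d*(z-o[2])/d[2]).round(1)
def pix(m,p):
    T=np.array(m["T"]); q=T[:3,:3].T@(np.array(p,float)-T[:3,3])
    return m["cx"]+m["fx"]*q[0]/-q[2], m["cy"]-m["fy"]*q[1]/-q[2]
def totool(w):
    from scipy.spatial.transform import Rotation as R
    s=state(); return (R.from_euler('xyz',s['ee_rot'],degrees=True).inv().apply(w)).round(1)
E
python3 - <<'E'
from h import *
m=camera_model("top"); k=.64
for n,u,v,z in (("near",299,377,15),("far",245,375,15),("wide",271,322,15),("disp",403,355,28),("jaw",370,365,19),("gauge",549,407,20),("clamp",355,354,29)):
    print(n,ray(m,u*k,v*k,z))
w=camera_model("wrist"); print({k:np.array(v).round(3).tolist() for k,v in w.items()})
im=cv2.imread("top0_raw.png")[195:265,145:325]
cv2.imwrite("pics/topc.png",cv2.resize(im,None,fx=4.4,fy=4.4,interpolation=cv2.INTER_CUBIC))
E
```

```text
near [443.6 142.2  15. ]
far [447.4 235.3  15. ]
wide [538.9 192.9  15. ]
disp [480.1 -36.8  28. ]
jaw [463.6  19.9  19. ]
gauge [ 391.4 -284.4   20. ]
clamp [482.1  45.   29. ]
{'fx': 269.413, 'fy': 269.413, 'cx': 254.05, 'cy': 191.366, 'T': [[0.323, -0.913, -0.25, 115.908], [0.946, 0.311, 0.088, 568.178], [-0.002, -0.265, 0.964, 384.222], [0.0, 0.0, 0.0, 1.0]]}
```

View pics/topc.png

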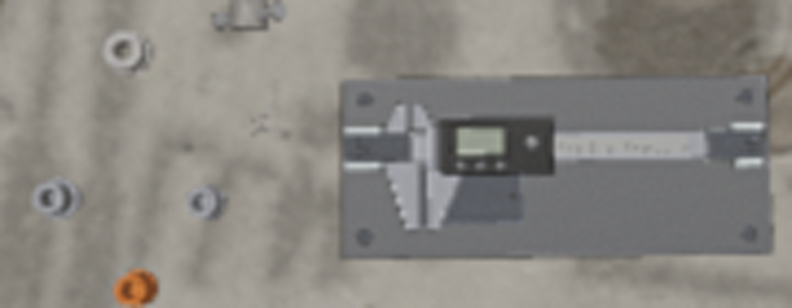

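The rows are not in the units I measure in: shifts go in shares of 200 mm and turns go in shares of 360 degrees. I convert before sending: -30 mm / 200 = -0.15, -26 mm / 200 = -0.13.

```bash
python3 -m pendant '{"dx":[-0.15,-0.15,-0.15,-0.15,-0.15,-0.15,-0.15,-0.15],"dy":[-0.13,-0.13,-0.13,-0.13,-0.13,-0.13,-0.13,-0.13],"dz":[0.015,0.015,0.015,0.015,0.015,0.015,0.015,0.015],"rx":[0,0,0,0,0,0,0,0],"ry":[0,0,0,0,0,0,0,0],"rz":[0,0,0,0,0,0,0,0]}'
python3 -m pendant '{"dx":[-0.15,-0.15,-0.15,-0.15,-0.15,-0.15,0,0],"dy":[-0.13,-0.13,-0.13,-0.13,-0.13,-0.13,0,0],"dz":[0.015,0.015,0.015,0.015,0.015,0.015,0,0],"rx":[0,0,0,0,0,0,0,0],"ry":[0,0,0,0,0,0,0,0],"rz":[0,0,0,0,0,0,0.0222,0.0222]}'
python3 -m pendant '{"dx":[0,0,0,0,0,0,0,0],"dy":[0,0,0,0,0,0,0,0],"dz":[0,0,0,0,0,0,0,0],"rx":[0,0,0,0,0,0,0,0],"ry":[0,0,0,0,0,0,0,0],"rz":[0.0222,0.0222,0.0222,0.0222,0.0222,0.0222,0.0194,0]}'
python3 - <<'E'
from h import *
m=camera_model("wrist"); im=grab_frame("wrist"); cv2.imwrite("w1.png",im); import pickle; pickle.dump(m,open("w1.pkl","wb"))
cv2.imwrite("pics/w1.png",cv2.resize(im,(800,600),interpolation=cv2.INTER_CUBIC))
s=state();print(s['time_s'],s['ee_pos'],s['ee_rot'])
print({k:(np.array(pix(m,p))*1.5625).round() for k,p in dict(near=(443.6,142.2,0),disp=(480,-37,28),jaw=(463,20,19),wide=(539,193,15)).items()})
E
```

```text
time_s: 0.9
ee_pos: [346.0, 268.3, 189.6]
ee_rot: [-180.0, -0.0, 161.2]
force: [-0.0, -0.0, 0.1]
gripper_width: 91.0
gripper_force: 0.0
time_s: 1.7
ee_pos: [465.8, 62.8, 171.3]
ee_rot: [-180.0, -0.1, 144.7]
force: [0.5, -0.4, -0.7]
gripper_width: 90.9
gripper_force: 0.0
time_s: 2.5
ee_pos: [465.4, 64.0, 171.7]
ee_rot: [-180.0, -0.0, 90.2]
force: [-0.5, -1.2, -0.2]
gripper_width: 90.9
gripper_force: 0.0
2.55 [465.36708766  64.07595625 171.65804643] [-1.79958805e+02 -7.13993190e-04  9.03041924e+01]
{'near': array([368., 178.]), 'disp': array([413., 402.]), 'jaw': array([393., 334.]), 'wide': array([499., 105.])}
```

View pics/w1.png

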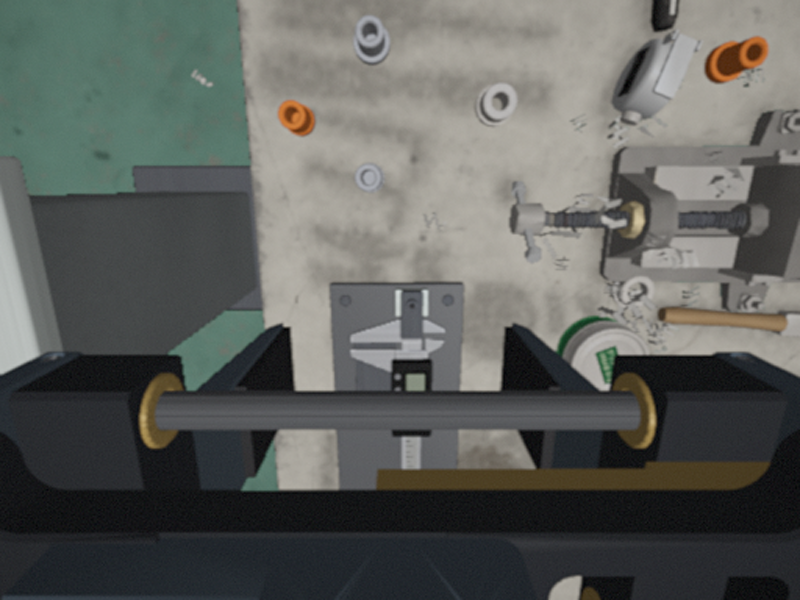

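The wrist view (800x600) shows the near blank at (369,177), the wide bush at (497,103) and the caliper upright: fixed jaw about y=330, gap about y=347, display (393-431, 360-435). I'll enlarge it for precise edges.

```bash
python3 - <<'E'
import cv2
im=cv2.imread("w1.png")[100:290,200:310]
b=cv2.resize(im[78:190],None,fx=5.3,fy=5.3,interpolation=cv2.INTER_CUBIC)
cv2.imwrite("pics/w1c.png",b)
E
```

```text
(no output)
```

View pics/w1c.png

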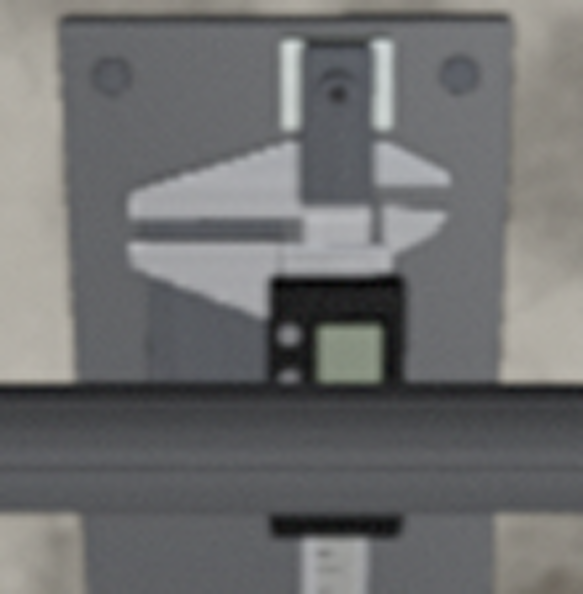

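```bash
python3 - <<'E'
from h import *; import pickle
m=pickle.load(open("w1.pkl","rb"))
def r(n,U,V,z): print(n,ray(m,200+(U+.5)/5.3-.5,178+(V+.5)/5.3-.5,z))
for a in (("fix face tip",130,218,19),("fix face in",300,219,19),("slid tip",130,242,19),("slid in",278,243,19),("disp FL",271,280,28),("disp FR",404,278,28),("disp RL",272,534,28),("disp RR",401,532,28),("clamp L",302,60,29),("clamp R",373,60,29),("clamp L2",302,200,29),("clamp R2",373,200,29),("beam L",303,570,19),("beam R",369,570,19),("plateTL",62,18,10),("plateTR",509,18,10),("plate L low",77,380,10)): r(*a)
k=.64
for n,u,v,z in (("near flange",369,177,4),("near top",369,179,30)): print(n,ray(m,u*k-.18,v*k-.18,z))
b=cv2.imread("w1.png")[85:145,205:265]
cv2.imwrite("pics/w1b.png",cv2.resize(b,None,fx=9,fy=9,interpolation=cv2.INTER_CUBIC))
E
```

```text
fix face tip [428.  13.  19.]
fix face in [469.2  12.9  19. ]
slid tip [427.9   6.8  19. ]
slid in [463.8   6.7  19. ]
disp FL [462.2   0.9  28. ]
disp FR [493.9   1.5  28. ]
disp RL [462.4 -68.   28. ]
disp RR [494.8 -67.3  28. ]
clamp L [469.4  55.4  29. ]
clamp R [485.5  55.4  29. ]
clamp L2 [469.5  21.5  29. ]
clamp R2 [486.1  21.6  29. ]
beam L [470.4 -84.6  19. ]
beam R [487.6 -84.5  19. ]
plateTL [412.1  60.6  10. ]
plateTR [519.   60.8  10. ]
plate L low [412.1 -34.9  10. ]
near flange [444.2 143.4   4. ]
near top [445.9 141.7  30. ]
```

View pics/w1b.png

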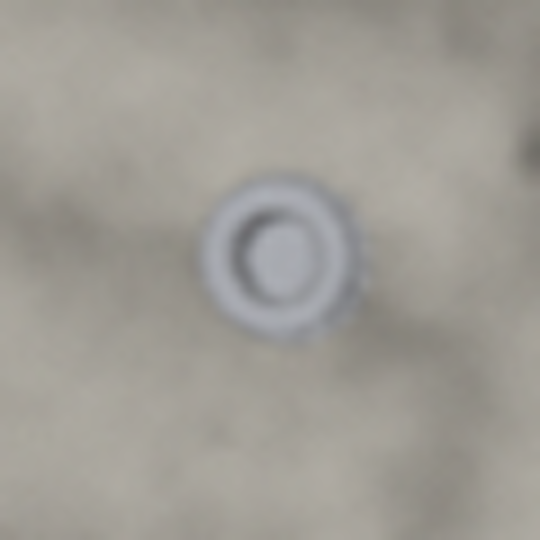

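Converted, -35 mm / 200 = -0.175, -34 mm / 200 = -0.17.

```bash
python3 -m pendant '{"dx":[-0.175,-0.175,-0.17,0,0,0,0,0],"dy":[0.02,0.02,0.0245,0,0,0,0,0],"dz":[0.1,0.1,0.1,0.15,0.15,0.1,0.06,0],"rx":[0,0,0,0,0,0,0,0],"ry":[0,0,0,0,0,0,0,0],"rz":[0,0,0,0,0,0,0,0]}' 60 8
python3 - <<'E'
from h import *
s=state();print(s['ee_pos'],s['ee_rot'],totool(np.array([478.3,-40,16.5])-s['ee_pos']))
E
```

```text
time_s: 3.35
ee_pos: [477.4, -39.8, 18.3]
ee_rot: [-179.8, -0.0, 90.3]
force: [-0.5, -0.3, -0.2]
gripper_width: 60.5
gripper_force: 0.0
[477.36020309 -39.77578652  18.29310785] [-1.79755662e+02 -3.23193881e-02  9.02750667e+01] [-0.2  0.9  1.8]
```

Converted, 1.5 mm / 200 = 0.0075, 0.7 mm / 200 = 0.0035.

```bash
python3 -m pendant '{"dx":[0,0,0,0,0],"dy":[0.0035,0,0,0,0],"dz":[0.0075,0,0,0,0],"rx":[0,0,0,0,0],"ry":[0,0,0,0,0],"rz":[0,0,0,0,0]}' 30 6
python3 -c "
from h import *
s=state();print(s['ee_pos'],s['ee_rot'],s['force'],s['torque'],s['gripper_width'],s['gripper_force'])"
```

```text
time_s: 3.85
ee_pos: [477.2, -39.8, 18.8]
ee_rot: [-179.8, -0.0, 90.2]
force: [-5.0, -1.4, 4.5]
gripper_width: 33.7
gripper_force: 6.0
[477.24401158 -39.78306157  18.78318577] [-1.79754689e+02 -7.71881589e-03  9.02117773e+01] [-4.99623762 -1.40476702  4.48614736] [-0.13674872  1.0360012   0.04201585] 33.73268623697023 5.999933257699013
```

Converted, -1.5 mm / 200 = -0.0075, -0.5 mm / 200 = -0.0025.

```bash
python3 -m pendant '{"dx":[0,0,0],"dy":[-0.0075,0,0],"dz":[-0.0025,0,0],"rx":[0,0,0],"ry":[0,0,0],"rz":[0,0,0]}'
python3 -c "
from h import *
s=state();print(s['ee_pos'],s['ee_rot'],s['force'],s['torque'],s['gripper_width'],s['gripper_force'])"
```

```text
time_s: 4.15
ee_pos: [477.3, -39.8, 18.9]
ee_rot: [-179.9, -0.0, 90.2]
force: [-4.1, 0.1, 1.0]
gripper_width: 33.9
gripper_force: 6.0
[477.25449202 -39.78312454  18.89975704] [-1.79913456e+02 -1.18119870e-02  9.01740700e+01] [-4.08725849  0.05453369  0.95263034] [-0.0911718   0.68187479  0.01862452] 33.93658409415802 6.0000356286764145
```

Converted, -4 mm / 200 = -0.02, -2 mm / 200 = -0.01.

```bash
python3 -m pendant '{"dx":[0,0,-0.01,-0.02,0],"dy":[-0.004,0,0,0,0],"dz":[0,0,0,0,0],"rx":[0,0,0,0,0],"ry":[0,0,0,0,0],"rz":[0,0,0,0,0]}'
python3 -c "
from h import *
s=state();print(s['ee_pos'],s['ee_rot'],s['force'],s['torque'],s['gripper_width'],s['gripper_force'])"
```

```text
time_s: 4.65
ee_pos: [477.2, -46.4, 18.9]
ee_rot: [-180.0, 0.0, 90.1]
force: [-2.6, -0.3, -0.4]
gripper_width: 34.0
gripper_force: 6.0
[477.24963511 -46.36058827  18.90761408] [-1.79995276e+02  1.12005206e-02  9.01488394e+01] [-2.59555714 -0.26548192 -0.36393787] [-0.13332171  0.50159972  0.08651452] 33.97331688033796 5.999827086925507
```

Converted, -12 mm / 200 = -0.06, -10 mm / 200 = -0.05.

```bash
python3 -m pendant '{"dx":[-0.03,-0.05,-0.06,-0.06,-0.04,-0.015,0,0],"dy":[-0.003,-0.0015,0,0,0,0,0,0],"dz":[0,0,0,0,0,0,0,0],"rx":[0,0,0,0,0,0,0,0],"ry":[0,0,0,0,0,0,0,0],"rz":[0,0,0,0,0,0,0,0]}'
python3 -c "
from h import *
s=state();print(s['ee_pos'],s['ee_rot'],s['force'],s['torque'],s['gripper_width'],s['gripper_force'])"
```

```text
time_s: 5.45
ee_pos: [477.5, -97.4, 19.0]
ee_rot: [179.9, 0.0, 90.2]
force: [4.3, -0.8, -8.0]
gripper_width: 34.0
gripper_force: 6.0
[477.52435648 -97.37306981  19.00997505] [1.79874186e+02 4.63598536e-02 9.01653569e+01] [ 4.2768917  -0.78563276 -8.00974391] [-0.28438934 -0.77994878  0.0189526 ] 33.98771257592157 5.998943969607353
```

Converted, 40 mm / 200 = 0.2, -35 mm / 200 = -0.175.

```bash
python3 -m pendant '{"dx":[0,0,0,0,0.2,0.2,0.2,0.2],"dy":[0,0,0,0,-0.0275,-0.0275,-0.0275,-0.0275],"dz":[0,0,-0.125,-0.175,0,0,0,0],"rx":[0,0,0,0,0,0,0,0],"ry":[0,0,0,0,0,0,0,0],"rz":[0,0,0,0,0,0,0,0]}' 60
python3 -m pendant '{"dx":[0.2,0.2,0,0],"dy":[-0.0275,-0.0275,0,0],"dz":[0,0,0,0],"rx":[0,0,0,0],"ry":[0,0,0,0],"rz":[0,0,0,0]}'
python3 - <<'E'
from h import *
m=camera_model("wrist"); im=grab_frame("wrist"); cv2.imwrite("w2.png",im)
s=state();print(s['ee_pos'],s['ee_rot'])
b=cv2.resize(im,(800,600),interpolation=cv2.INTER_CUBIC);cv2.imwrite("pics/w2.png",b)
print((np.array(pix(m,(445,143.4,30)))*1.5625).round(),(np.array(pix(m,(445,143.4,0)))*1.5625).round())
import pickle; pickle.dump(m,open("w2.pkl","wb"))
E
```

```text
time_s: 6.25
ee_pos: [452.8, 64.5, 79.4]
ee_rot: [-180.0, 0.0, 90.2]
force: [0.7, 1.4, -0.5]
gripper_width: 60.0
gripper_force: 0.0
time_s: 6.65
ee_pos: [441.9, 143.5, 79.1]
ee_rot: [-179.9, 0.0, 90.3]
force: [-0.0, 0.2, 0.1]
gripper_width: 60.1
gripper_force: 0.0
[442.17993925 142.78089781  79.02279873] [-1.79954914e+02  3.32577815e-02  9.02252629e+01]
[401. 324.] [400. 308.]
```

View pics/w2.png

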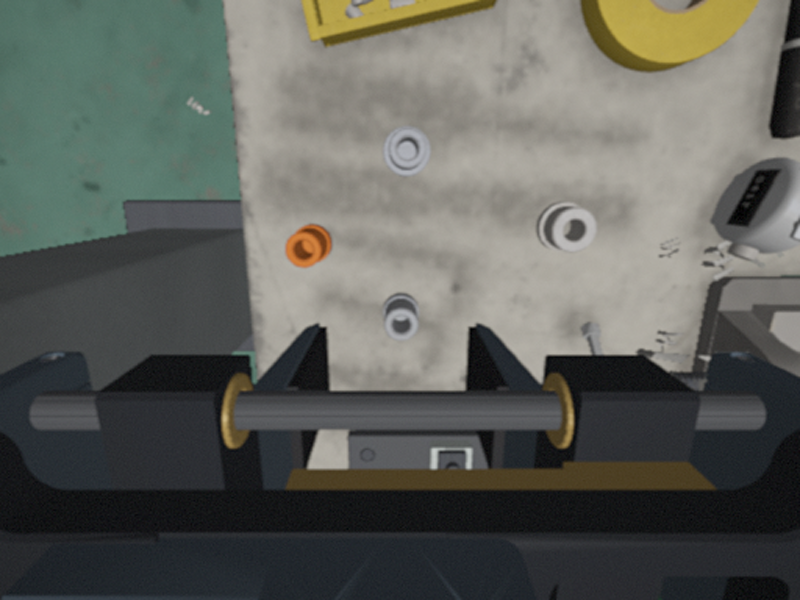

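The blank's top is at (401,322), as predicted (401,324), so its position of about (445,144) is confirmed. The open fingers straddle it with clear space around.

Converted, 25 mm / 200 = 0.125, 2.6 mm / 200 = 0.013.

```bash
python3 -m pendant '{"dx":[0.005,0,0,0,0],"dy":[0.013,0,0,0,0],"dz":[0.1,0.125,0.07,0.025,0],"rx":[0,0,0,0,0],"ry":[0,0,0,0,0],"rz":[0,0,0,0,0]}'
python3 -m pendant '{"dx":[0,0,0,0,0],"dy":[0,0,0,0,0],"dz":[0,0,0,0,0],"rx":[0,0,0,0,0],"ry":[0,0,0,0,0],"rz":[0,0,0,0,0]}' 12 10
```

```text
time_s: 7.2
ee_pos: [445.1, 142.9, 14.6]
ee_rot: [-179.9, 0.0, 90.1]
force: [0.2, 0.6, 0.5]
gripper_width: 60.2
gripper_force: 0.0
time_s: 7.7
ee_pos: [445.5, 144.2, 15.2]
ee_rot: [180.0, -0.0, 90.2]
force: [0.2, 0.7, -0.5]
gripper_width: 23.0
gripper_force: 0.0
```

Converted, -30 mm / 200 = -0.15, -20 mm / 200 = -0.1.

```bash
python3 -m pendant '{"dx":[0,0,0],"dy":[0,0,0],"dz":[0,0,0],"rx":[0,0,0],"ry":[0,0,0],"rz":[0,0,0]}'; python3 -m pendant '{"dx":[0,0,0,0,0],"dy":[0,0,0,0,0],"dz":[-0.03,-0.1,-0.15,0,0],"rx":[0,0,0,0,0],"ry":[0,0,0,0,0],"rz":[0,0,0,0,0]}'
python3 - <<'E'
from h import *
m=camera_model("wrist"); im=grab_frame("wrist")
s=state();print(s['ee_pos'],s['ee_rot'],s['force'])
cv2.imwrite("pics/w3.png",cv2.resize(im[180:320,130:370],None,fx=3,fy=3,interpolation=cv2.INTER_CUBIC))
E
```

```text
time_s: 8.0
ee_pos: [445.4, 144.1, 15.1]
ee_rot: [-180.0, -0.0, 90.2]
force: [-0.4, 0.3, 2.6]
gripper_width: 18.6
gripper_force: 10.0
time_s: 8.5
ee_pos: [445.6, 144.1, 71.3]
ee_rot: [179.9, -0.0, 90.2]
force: [0.3, 0.1, -0.9]
gripper_width: 18.2
gripper_force: 10.0
[444.88840781 143.88040057  70.572028  ] [-1.79958764e+02  9.75070673e-03  9.01633626e+01] [-0.27558891  0.25205131 -1.30527174]
```

View pics/w3.png

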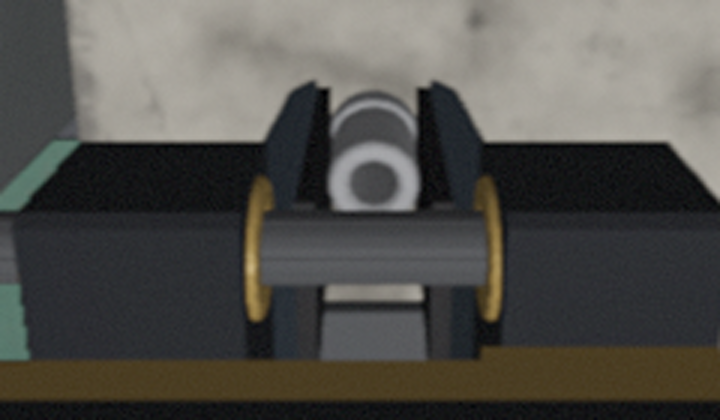

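The blank is held upright between the pads (top ring at (373,183), flange below). Next is carrying it over the rest.

Converted, -40 mm / 200 = -0.2, -30 mm / 200 = -0.15.

```bash
python3 -m pendant '{"dx":[-0.15,-0.2,-0.2,-0.15,-0.055,0,0,0],"dy":[0.0025,0.0025,0.0025,0.0015,0,0,0,0],"dz":[0,0,0,0,0,0.1,0.07,0.02],"rx":[0,0,0,0,0,0,0,0],"ry":[0,0,0,0,0,0,0,0],"rz":[0,0,0,0,0,0,0,0]}'
python3 -m pendant '{"dx":[0,0],"dy":[0,0],"dz":[0,0],"rx":[0,0],"ry":[0,0],"rz":[0,0]}'
python3 -c "
from h import *
s=state();print(s['ee_pos'],s['ee_rot'],s['force'],totool(np.array([447.3,-7,28.2])-s['ee_pos']))"
```

```text
time_s: 9.35
ee_pos: [445.9, -6.5, 31.0]
ee_rot: [-179.7, -0.0, 90.2]
force: [0.2, 0.5, -0.8]
gripper_width: 18.4
gripper_force: 10.0
time_s: 9.55
ee_pos: [447.9, -6.6, 33.1]
ee_rot: [180.0, -0.0, 90.2]
force: [0.2, 0.1, -0.9]
gripper_width: 18.2
gripper_force: 10.0
[447.90992597  -6.56483465  33.06792638] [ 1.79987707e+02 -9.75002707e-03  9.01935564e+01] [ 0.16655186  0.10075469 -0.86027844] [-0.4 -0.6  4.9]
```

Converted, 2 mm / 200 = 0.01, 1.5 mm / 200 = 0.0075.

```bash
python3 -m pendant '{"dx":[0,0,0],"dy":[-0.0025,0,0],"dz":[0.01,0.0075,0],"rx":[0,0,0],"ry":[0,0,0],"rz":[0,0,0]}'; python3 -m pendant '{"dx":[0,0],"dy":[0,0],"dz":[0.004,0],"rx":[0,0],"ry":[0,0],"rz":[0,0]}';  python3 -m pendant '{"dx":[0,0],"dy":[0,0],"dz":[0.003,0],"rx":[0,0],"ry":[0,0],"rz":[0,0]}'
```

```text
time_s: 9.85
ee_pos: [447.1, -6.8, 29.5]
ee_rot: [180.0, -0.0, 90.2]
force: [-0.0, 0.3, -0.7]
gripper_width: 18.7
gripper_force: 10.0
time_s: 10.05
ee_pos: [447.2, -7.0, 28.7]
ee_rot: [180.0, -0.0, 90.2]
force: [0.2, 0.1, -1.5]
gripper_width: 18.4
gripper_force: 10.0
time_s: 10.25
ee_pos: [447.2, -7.0, 28.1]
ee_rot: [180.0, -0.0, 90.2]
force: [-0.8, 0.2, -0.2]
gripper_width: 18.7
gripper_force: 10.0
```

Converted, 0.5 mm / 200 = 0.0025.

```bash
python3 -m pendant '{"dx":[0,0,0],"dy":[0,0,0],"dz":[0.0025,0,0],"rx":[0,0,0],"ry":[0,0,0],"rz":[0,0,0]}'; python3 -m pendant '{"dx":[0,0,0],"dy":[0,0,0],"dz":[0.002,0,0],"rx":[0,0,0],"ry":[0,0,0],"rz":[0,0,0]}'
```

```text
time_s: 10.55
ee_pos: [447.3, -7.0, 28.0]
ee_rot: [180.0, -0.0, 90.2]
force: [-1.2, -0.9, 6.0]
gripper_width: 18.1
gripper_force: 10.0
time_s: 10.85
ee_pos: [447.2, -7.0, 28.0]
ee_rot: [180.0, -0.0, 90.2]
force: [-2.4, 0.7, 8.8]
gripper_width: 18.7
gripper_force: 10.0
```

Converted, -0.7 mm / 200 = -0.0035.

```bash
python3 -m pendant '{"dx":[0,0],"dy":[0,0],"dz":[-0.0035,0],"rx":[0,0],"ry":[0,0],"rz":[0,0]}'; python3 -m pendant '{"dx":[0,0,0,0],"dy":[0,0,0,0],"dz":[0,0,0,0],"rx":[0,0,0,0],"ry":[0,0,0,0],"rz":[0,0,0,0]}' 36; python3 -m pendant '{"dx":[0,0,0,-0.15,-0.2,-0.2,0,0],"dy":[0,0,0,0.03,0.03,0.03,0,0],"dz":[-0.05,-0.15,-0.15,0,0,0,0,0],"rx":[0,0,0,0,0,0,0,0],"ry":[0,0,0,0,0,0,0,0],"rz":[0,0,0,0,0,0,0,0]}'
python3 - <<'E'
from h import *
m=camera_model("wrist"); im=grab_frame("wrist"); cv2.imwrite("w4.png",im)
import pickle; pickle.dump(m,open("w4.pkl","wb"))
s=state();print(s['ee_pos'],s['ee_rot'],s['force'])
print(pix(m,(447,-7,43)),pix(m,(477,-51,19)))
cv2.imwrite("pics/w4.png",cv2.resize(im[100:290,150:350],None,fx=3.15,fy=3.15,interpolation=cv2.INTER_CUBIC))
E
```

```text
time_s: 11.05
ee_pos: [447.3, -7.0, 28.1]
ee_rot: [180.0, -0.0, 90.2]
force: [-1.1, -0.4, 4.1]
gripper_width: 18.3
gripper_force: 10.0
time_s: 11.45
ee_pos: [447.1, -7.0, 27.7]
ee_rot: [-180.0, -0.0, 90.2]
force: [-0.2, 0.6, -0.6]
gripper_width: 36.1
gripper_force: 0.0
time_s: 12.25
ee_pos: [465.3, -117.4, 98.2]
ee_rot: [180.0, -0.0, 90.0]
force: [-0.5, 0.2, 0.2]
gripper_width: 35.8
gripper_force: 0.0
[ 465.06404249 -116.57614674   98.04512866] [-1.79978916e+02 -3.60953927e-02  9.01187553e+01] [-0.80379316  0.02938597 -0.4218965 ]
(np.float64(229.03523899352302), np.float64(69.46072418227102)) (np.float64(265.8136924106975), np.float64(126.77781214463702))
```

View pics/w4.png

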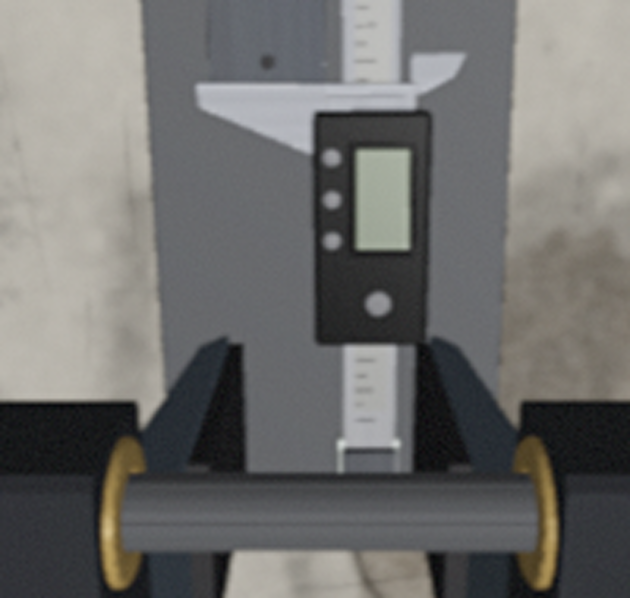

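```bash
python3 - <<'E'
from h import *; import pickle
m=pickle.load(open("w4.pkl","rb"))
c=lambda U,V:(150+U/3.15-.3,100+V/3.15-.3)
for n,U,V,z in (("rear clamp",370,443,19),("rear clamp29",370,443,29),("disp RL",318,343,28),("disp RR",427,343,28),("disp FL",318,113,28),("disp FR",431,113,28),("face in",330,84,19),("face tip",198,84,19)): print(n,ray(m,*c(U,V),z))
im=cv2.imread("w4.png"); g=cv2.cvtColor(im[40:110,190:270],cv2.COLOR_BGR2GRAY); g=cv2.resize(g,None,fx=4,fy=4,interpolation=cv2.INTER_CUBIC)
print(cv2.HoughCircles(g,cv2.HOUGH_GRADIENT,1.5,40,param1=80,param2=25,minRadius=15,maxRadius=60))
cv2.imwrite("blankcrop.png",g)
E
```

```text
rear clamp [ 479.7 -163.1   19. ]
rear clamp29 [ 479.1 -158.3   29. ]
disp RL [ 463.2 -126.    28. ]
disp RR [ 495.9 -126.    28. ]
disp FL [463.4 -58.2  28. ]
disp FR [494.9 -58.2  28. ]
face in [466.7 -50.6  19. ]
face tip [428.9 -50.6  19. ]
[[[174.75 146.25  50.85]]]
```

Converted, 20 mm / 200 = 0.1, 14 mm / 200 = 0.07.

```bash
python3 -m pendant '{"dx":[0.05,0.045,0,0,0,0,0],"dy":[0.03,0.03,0,0,0,0,0],"dz":[0.1,0.1,0.1,0.07,0.025,0,0],"rx":[0,0,0,0,0,0,0],"ry":[0,0,0,0,0,0,0],"rz":[0,0,0,0,0,0,0]}' 60
python3 -c "
from h import *
s=state();print(s['ee_pos'],s['ee_rot'],s['force'],totool(np.array([477.6,-98,18.8])-s['ee_pos']))"
```

```text
time_s: 13.0
ee_pos: [477.8, -97.4, 19.5]
ee_rot: [179.9, 0.0, 90.2]
force: [0.0, -0.0, -0.8]
gripper_width: 60.0
gripper_force: 0.0
[477.84095278 -97.44450614  19.49192673] [1.79938303e+02 5.23869451e-03 9.02071506e+01] [ 0.01108085 -0.00122835 -0.76068545] [-0.6 -0.2  0.7]
```

Converted, 0.5 mm / 200 = 0.0025.

```bash
python3 -m pendant '{"dx":[0,0,0,0,0,0],"dy":[0,0,0,0,0,0],"dz":[0.0025,0,0,0,0,0],"rx":[0,0,0,0,0,0],"ry":[0,0,0,0,0,0],"rz":[0,0,0,0,0,0]}' 30 6; python3 -m pendant '{"dx":[0.015,0.03,0.03,0.03,0.02,0.005,0,0],"dy":[0,0,0,0,0,0,0,0],"dz":[0,0,0,0,0,0,0,0],"rx":[0,0,0,0,0,0,0,0],"ry":[0,0,0,0,0,0,0,0],"rz":[0,0,0,0,0,0,0,0]}'
```

```text
time_s: 13.6
ee_pos: [477.6, -98.0, 18.6]
ee_rot: [180.0, 0.0, 90.2]
force: [-0.3, -0.0, 3.0]
gripper_width: 33.9
gripper_force: 6.0
time_s: 14.4
ee_pos: [477.4, -71.0, 18.6]
ee_rot: [180.0, -0.0, 90.2]
force: [0.4, 1.1, 4.9]
gripper_width: 33.8
gripper_force: 6.0
```

Converted, -26 mm / 200 = -0.13, -25 mm / 200 = -0.125.

```bash
python3 -m pendant '{"dx":[0,0,0,0,0,-0.125,-0.13,0],"dy":[0,0,0,0,0,0,0,0],"dz":[0,0,0,-0.075,-0.125,0,0,0],"rx":[0,0,0,0,0,0,0,0],"ry":[0,0,0,0,0,0,0,0],"rz":[0,0,0,0,0,0,0,0]}' 60
python3 -m pendant '{"dx":[0,0,0,0,0,0,0,0],"dy":[0,0,0,0,0,0,0,0],"dz":[0,0,0,0,0.1,0.07,0.01,0],"rx":[0,0,0,0,0,0,0,0],"ry":[0,0,0,0,0,0,0,0],"rz":[0,0,0,0,0,0,0,0]}' 0 10
python3 -c "
from h import *
s=state();print(s['ee_pos'],s['ee_rot'],s['force'])"
```

```text
time_s: 15.2
ee_pos: [477.8, -124.8, 58.4]
ee_rot: [179.9, 0.0, 90.0]
force: [0.2, 0.3, -0.6]
gripper_width: 60.1
gripper_force: 0.0
time_s: 16.0
ee_pos: [477.4, -122.6, 22.2]
ee_rot: [-180.0, -0.0, 90.2]
force: [0.3, 0.1, -0.1]
gripper_width: 0.6
gripper_force: 0.0
[ 477.35533302 -122.58739009   22.16647021] [-1.79957331e+02 -1.85334773e-02  9.01818634e+01] [ 0.30805744  0.0692351  -0.13975626]
```

Converted, 3 mm / 200 = 0.015, 1.5 mm / 200 = 0.0075.

```bash
python3 -m pendant '{"dx":[0.015,0.0075,0.005,0.005,0],"dy":[0,0,0,0,0],"dz":[0,0,0,0,0],"rx":[0,0,0,0,0],"ry":[0,0,0,0,0],"rz":[0,0,0,0,0]}'; python3 -m pendant '{"dx":[0.005,0.005,0.005,0.005],"dy":[0,0,0,0],"dz":[0,0,0,0],"rx":[0,0,0,0],"ry":[0,0,0,0],"rz":[0,0,0,0]}';python3 -m pendant '{"dx":[0.005,0.005,0.005,0.005],"dy":[0,0,0,0],"dz":[0,0,0,0],"rx":[0,0,0,0],"ry":[0,0,0,0],"rz":[0,0,0,0]}'
```

```text
time_s: 16.5
ee_pos: [477.8, -116.4, 22.7]
ee_rot: [179.9, 0.0, 90.2]
force: [0.3, -0.7, 1.8]
gripper_width: 0.9
gripper_force: 0.4
time_s: 16.9
ee_pos: [477.6, -112.4, 22.4]
ee_rot: [180.0, 0.0, 90.2]
force: [1.1, -1.7, 0.9]
gripper_width: 0.9
gripper_force: 0.8
time_s: 17.3
ee_pos: [477.6, -108.3, 22.4]
ee_rot: [180.0, -0.0, 90.2]
force: [1.9, -1.2, 0.6]
gripper_width: 0.6
gripper_force: 0.8
```

Converted, 0.5 mm / 200 = 0.0025.

```bash
python3 -m pendant '{"dx":[0.0025,0.0025,0.0025,0.0025],"dy":[0,0,0,0],"dz":[0,0,0,0],"rx":[0,0,0,0],"ry":[0,0,0,0],"rz":[0,0,0,0]}'; python3 -m pendant '{"dx":[0.0025,0.0025,0.0025],"dy":[0,0,0],"dz":[0,0,0],"rx":[0,0,0],"ry":[0,0,0],"rz":[0,0,0]}'; python3 -m pendant '{"dx":[0.002,0.002],"dy":[0,0],"dz":[0,0],"rx":[0,0],"ry":[0,0],"rz":[0,0]}'
```

```text
time_s: 17.7
ee_pos: [477.5, -106.4, 22.4]
ee_rot: [180.0, -0.0, 90.2]
force: [0.8, -1.6, 1.2]
gripper_width: 1.0
gripper_force: 0.8
time_s: 18.0
ee_pos: [477.4, -104.8, 22.3]
ee_rot: [180.0, -0.0, 90.2]
force: [1.6, -0.8, 1.4]
gripper_width: 0.5
gripper_force: 0.8
time_s: 18.2
ee_pos: [477.5, -104.0, 22.3]
ee_rot: [180.0, -0.0, 90.2]
force: [1.3, -1.4, 0.3]
gripper_width: 0.3
gripper_force: 0.8
```

Converted, 0.3 mm / 200 = 0.0015.

```bash
for i in 1 2 3 4; do :; done; python3 -m pendant '{"dx":[0.0015,0.0015],"dy":[0,0],"dz":[0,0],"rx":[0,0],"ry":[0,0],"rz":[0,0]}'|egrep 'pos|^force'; python3 -m pendant '{"dx":[0.0015,0.0015],"dy":[0,0],"dz":[0,0],"rx":[0,0],"ry":[0,0],"rz":[0,0]}'|egrep 'pos|^force'; python3 -m pendant '{"dx":[0.0015,0.0015],"dy":[0,0],"dz":[0,0],"rx":[0,0],"ry":[0,0],"rz":[0,0]}'|egrep 'pos|^force'
```

```text
ee_pos: [477.4, -103.4, 22.3]
force: [0.3, -2.1, 0.2]
ee_pos: [477.4, -102.8, 22.3]
force: [0.2, -1.5, 0.4]
ee_pos: [477.5, -102.4, 22.4]
force: [1.7, -3.3, 1.9]
```

Converted, 0.2 mm / 200 = 0.001.

```bash
python3 -m pendant '{"dx":[0,0],"dy":[0,0],"dz":[0,0],"rx":[0,0],"ry":[0,0],"rz":[0,0]}'|egrep 'pos|^force'; python3 -m pendant '{"dx":[0.001,0],"dy":[0,0],"dz":[0,0],"rx":[0,0],"ry":[0,0],"rz":[0,0]}'|egrep 'pos|^force'
```

```text
ee_pos: [477.5, -102.4, 22.4]
force: [0.6, -2.8, 0.8]
ee_pos: [477.6, -102.3, 22.4]
force: [1.2, -3.8, 0.9]
```

Converted, 0.2 mm / 200 = 0.001.

```bash
python3 -m pendant '{"dx":[0.001,0],"dy":[0,0],"dz":[0,0],"rx":[0,0],"ry":[0,0],"rz":[0,0]}'|egrep 'pos|^force'; python3 -m pendant '{"dx":[0,0,0,0,0,0,0,0],"dy":[0,0,0,0,0,0,0,0],"dz":[0,0,0,0,0,0,0,0],"rx":[0,0,0,0,0,0,0,0],"ry":[0,0,0,0,0,0,0,0],"rz":[0,0,0,0,0,0,0,0]}'; python3 -m pendant '{"dx":[0,0,0,0],"dy":[0,0,0,0],"dz":[0,0,0,0],"rx":[0,0,0,0],"ry":[0,0,0,0],"rz":[0,0,0,0]}'|egrep 'pos|^force'
```

```text
ee_pos: [477.6, -102.1, 22.4]
force: [1.5, -5.0, -0.1]
time_s: 20.2
ee_pos: [477.6, -102.1, 22.4]
ee_rot: [180.0, 0.0, 90.2]
force: [2.0, -4.3, -0.2]
gripper_width: 0.4
gripper_force: 2.5
ee_pos: [477.6, -102.1, 22.4]
force: [0.9, -5.1, 0.2]
```

The rows are not in the units I measure in: shifts go in shares of 200 mm and turns go in shares of 360 degrees. I convert before sending: -40 mm / 200 = -0.2, -20 mm / 200 = -0.1.

```bash
python3 -m pendant '{"dx":[-0.001,-0.0015,-0.0025,-0.01,-0.04,0,0,0],"dy":[0,0,0,0,0,0,0,0],"dz":[0,0,0,0,0,-0.1,-0.2,-0.2],"rx":[0,0,0,0,0,0,0,0],"ry":[0,0,0,0,0,0,0,0],"rz":[0,0,0,0,0,0,0,0]}' | egrep 'pos|^force'
python3 -m pendant '{"dx":[0.1,0.1,0,0],"dy":[-0.025,-0.025,0,0],"dz":[-0.1,-0.05,0,0],"rx":[0,0,0,0],"ry":[0,0,0,0],"rz":[0,0,0,0]}' | egrep 'pos|^force'
python3 - <<'E'
from h import *
m=camera_model("wrist"); im=grab_frame("wrist"); cv2.imwrite("w5.png",im)
s=state();print(s['time_s'],s['ee_pos'],s['force'])
u,v=map(int,pix(m,(460,-10,19))); print(u,v)
a,b=max(0,u-50),max(0,v-45); print(a,b)
cv2.imwrite("pics/w5.png",cv2.resize(im[b:b+90,a:a+110],None,fx=6.5,fy=6.5,interpolation=cv2.INTER_CUBIC))
import pickle; pickle.dump((m,a,b),open("w5.pkl","wb"))
E
```

```text
ee_pos: [476.1, -112.8, 122.6]
force: [0.9, 0.2, -1.5]
ee_pos: [466.9, -73.0, 152.0]
force: [-0.6, -0.3, 0.0]
21.85 [466.86087356 -73.28371359 151.65770357] [0.43366441 0.78228405 0.19463169]
247 128
197 83
```

View pics/w5.png

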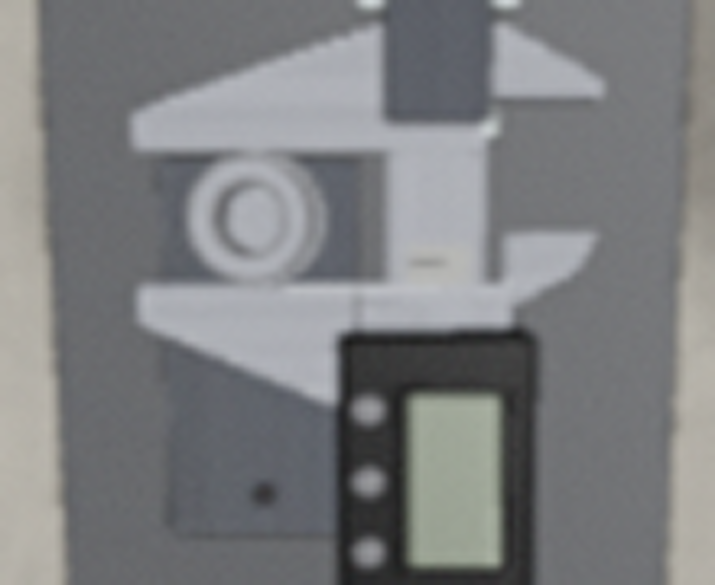

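The blank stands upright at (258,215). The fixed jaw's face (row 150) and the sliding jaw's face (row 284) both touch its flange, the two faces are parallel, and the robot is clear. I'm handing it in.

```bash
python3 -c "
from workcell import *
print(job_done())"
```

```text
the job is handed in; nothing more can be done
None
```

The blank nearer the caliper stands upright on the rest with both jaws on its flange, nipped at about 3.5 N for over a second; the jaws look parallel, the robot is clear, the gap is about 22.6 mm (estimated from the arm's travel, not read off the display), and the job was handed in at about 22 s.

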